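# File the bearing cassettes

## Task

Lift the red lever on the cassette rack all the way so that its rings spring open, then take every orange bearing cassette out of the wooden caddy and push it down, tab up, into the row of blue cassettes, nudging the blue ones apart, until each one stands upright and fully home on the rack floor. Then press the lever all the way down again to close the rings over the row. Do not topple or pull out any blue cassette, and leave the other things on the counter alone.

Things in the scene. Friction and masses are not known exactly. Their poses are not given: they have to be found in the camera images.
- rack: Grey fixed rack, open on top, for a row of cassettes along its y (each with its x along the rack's x). Inside 66 mm (x) by 278 mm (y), floor 8 mm above the origin, side walls 30 mm, end walls 68 mm high; holds ten with 18 mm to spare. Origin: centre of underside; -x faces the robot. Two half-ring posts 95 mm high at x = -54, y = +-90 mm. Cam housing 60 mm high beyond the +y end.
- lever (a joint): Lift lever beyond the rack's +y end, hinged along the rack's y: 0 rad = down, lying level and pointing to the rack's -x (rings closed), 1.1 rad = fully lifted stop (rings open). Stays where it is left; moving it takes about 3 N at the bar.
- lever_grip (a point): Middle of the gripping part of the lever's red round crossbar: bar 14 mm thick, 62 mm long along the rack's y, joined to the arm at its end nearer the rack; this point is 36 mm from the arm's centre line, 85 mm from the hinge axis, 45 mm above the counter when the lever is down. The bar can turn between the fingers.
- lever_hinge (a point): Point on the lever's hinge axis level with lever_grip (fixed, 45 mm above the counter).
- rings (a joint): Two 8 mm steel rings at the rack's y = +-90 mm, hinged at x = +52 mm, 20 mm up, coupled to the lever at 1.5 times its angle: 0 = closed over the row, 8 mm clear above the tabs of cassettes that are home; 1.65 rad = swung back to +x, behind the rack, up to 160 mm from its middle and 125 mm high.
- row1: Blue bearing cassette already standing in the rack. Body 60 mm (x) by 26 mm (y) by 66 mm tall, its top 22 mm sloping in evenly to 10 mm thick; on that a centred grip tab 40 (x) by 10 (y) by 32 mm tall; 98 mm over all, smooth slippery plastic, 120 to 200 g. Origin: centre of underside, z up; same after half a turn. Six of them stand loose in the row, 18 to 27 mm apart.
- row2: Blue bearing cassette in the rack, same as row1.
- row3: Blue bearing cassette in the rack, same as row1.
- row4: Blue bearing cassette in the rack, same as row1.
- row5: Blue bearing cassette in the rack, same as row1.
- row6: Blue bearing cassette in the rack, same as row1.
- caddy: Loose open wooden carrying caddy, 76 mm (x) by 172 mm (y) by 42 mm tall, 600 g, with four pockets in a row along its y (41.5 mm apart, each 36 mm wide, 66 mm long, floor 5 mm above its origin) in which the orange cassettes stand. Origin: centre of its underside. It may be knocked about; where it ends does not matter.
- new1: Loose orange bearing cassette standing tab up in a pocket of the caddy; same shape, size and origin as the blue row1. There may be three or four orange ones.
- new2: Loose orange bearing cassette, same as new1 (may be absent).
- new3: Loose orange bearing cassette, same as new1 (may be absent).
- new4: Loose orange bearing cassette, same as new1 (may be absent).
- yoyo: Bronze yo-yo, 56 mm across, 42 mm high, lying on its side face. Bystander.
- bearing_puller: Chrome bearing puller, about 150 mm long, lying down. Bystander.
- pad_tin: Round green pad tin, 72 mm across, 32 mm high. Bystander.
- hex_key: Dark hex key, 100 mm long. Bystander.
Mind the look-alikes: they are no part of the job. What is shaped like the row4 but yellow is not meant.

How it is judged:
On the way, in this order (a step that is already met when the one before it is completed fails the run):
1. The lever is lifted fully and the rings stand open (value of joint lever above 1 rad), for 0.2 s.
2. With the rings still open, every orange cassette stands fully home in the row among the blue ones (value of joint lever above 0.95 rad and z of new1 in the frame of rack between 0.003 and 0.012 m and x of new1 in the frame of rack between -0.01 and 0.01 m and y of new1 in the frame of rack between -0.134 and 0.134 m and angle between each of new1, new2, new3, new4, row1, row2, row3, row4, row5, row6's own z axis and vertical below 0.12 rad and z of new2 in the frame of rack between 0.003 and 0.012 m and x of new2 in the frame of rack between -0.01 and 0.01 m and y of new2 in the frame of rack between -0.134 and 0.134 m and z of new3 in the frame of rack between 0.003 and 0.012 m and x of new3 in the frame of rack between -0.01 and 0.01 m and y of new3 in the frame of rack between -0.134 and 0.134 m and z of new4 in the frame of rack between 0.003 and 0.012 m and x of new4 in the frame of rack between -0.01 and 0.01 m and y of new4 in the frame of rack between -0.134 and 0.134 m and z of row1 in the frame of rack between 0.003 and 0.012 m and x of row1 in the frame of rack between -0.01 and 0.01 m and y of row1 in the frame of rack between -0.134 and 0.134 m and z of row2 in the frame of rack between 0.003 and 0.012 m and x of row2 in the frame of rack between -0.01 and 0.01 m and y of row2 in the frame of rack between -0.134 and 0.134 m and z of row3 in the frame of rack between 0.003 and 0.012 m and x of row3 in the frame of rack between -0.01 and 0.01 m and y of row3 in the frame of rack between -0.134 and 0.134 m and z of row4 in the frame of rack between 0.003 and 0.012 m and x of row4 in the frame of rack between -0.01 and 0.01 m and y of row4 in the frame of rack between -0.134 and 0.134 m and z of row5 in the frame of rack between 0.003 and 0.012 m and x of row5 in the frame of rack between -0.01 and 0.01 m and y of row5 in the frame of rack between -0.134 and 0.134 m and z of row6 in the frame of rack between 0.003 and 0.012 m and x of row6 in the frame of rack between -0.01 and 0.01 m and y of row6 in the frame of rack between -0.134 and 0.134 m), for 0.2 s.
At the end, for the whole second after the job is handed in: The lever is down (below 0.07 rad), every orange and blue cassette stands on the rack floor (origin within 4 mm of it in height, within the row, leaning less than 7 degrees) and is at rest (value of joint lever below 0.07 rad and z of new1 in the frame of rack between 0.003 and 0.012 m and x of new1 in the frame of rack between -0.01 and 0.01 m and y of new1 in the frame of rack between -0.134 and 0.134 m and angle between each of new1, new2, new3, new4, row1, row2, row3, row4, row5, row6's own z axis and vertical below 0.12 rad and z of new2 in the frame of rack between 0.003 and 0.012 m and x of new2 in the frame of rack between -0.01 and 0.01 m and y of new2 in the frame of rack between -0.134 and 0.134 m and z of new3 in the frame of rack between 0.003 and 0.012 m and x of new3 in the frame of rack between -0.01 and 0.01 m and y of new3 in the frame of rack between -0.134 and 0.134 m and z of new4 in the frame of rack between 0.003 and 0.012 m and x of new4 in the frame of rack between -0.01 and 0.01 m and y of new4 in the frame of rack between -0.134 and 0.134 m and z of row1 in the frame of rack between 0.003 and 0.012 m and x of row1 in the frame of rack between -0.01 and 0.01 m and y of row1 in the frame of rack between -0.134 and 0.134 m and z of row2 in the frame of rack between 0.003 and 0.012 m and x of row2 in the frame of rack between -0.01 and 0.01 m and y of row2 in the frame of rack between -0.134 and 0.134 m and z of row3 in the frame of rack between 0.003 and 0.012 m and x of row3 in the frame of rack between -0.01 and 0.01 m and y of row3 in the frame of rack between -0.134 and 0.134 m and z of row4 in the frame of rack between 0.003 and 0.012 m and x of row4 in the frame of rack between -0.01 and 0.01 m and y of row4 in the frame of rack between -0.134 and 0.134 m and z of row5 in the frame of rack between 0.003 and 0.012 m and x of row5 in the frame of rack between -0.01 and 0.01 m and y of row5 in the frame of rack between -0.134 and 0.134 m and z of row6 in the frame of rack between 0.003 and 0.012 m and x of row6 in the frame of rack between -0.01 and 0.01 m and y of row6 in the frame of rack between -0.134 and 0.134 m and linear speed of each of new1, new2, new3, new4, row1, row2, row3, row4, row5, row6 below 0.02 m/s); the robot touches nothing.
It fails at once if a blue cassette is toppled (leans over 30 degrees) or pulled up out of the row (40 mm) (angle between any of row1, row2, row3, row4, row5, row6's own z axis and vertical above 0.52 rad or z of any of row1, row2, row3, row4, row5, row6 in the frame of rack above 0.048 m).
It fails at once if another thing on the counter is pushed more than 30 mm (distance of any of yoyo, bearing_puller, pad_tin, hex_key from where it was at the start of the episode above 0.03 m).
Of new1, new2, new3, new4 only 3 to 4 are there at a start; the rules pass over those that are not, and their reading is None.
At some moment in a run one of caddy may be knocked a few centimetres aside while the robot is not near it.
Once in a run the grip may slacken for a moment while it holds something.
It also fails if it takes over 210 s, if anything falls off the work surface, if the arm or the gripper's body presses on something with over 40 N, if the wrist force passes 120 N, or if a joint passes its speed limit or range.

## Robot

A 6-joint arm with a two-finger parallel gripper is mounted at the origin on the work surface. World frame = base frame: x ahead of the robot, y to its left, z up, the work surface at z = 0. Lengths are in m, angles in rad, forces in N, time in s.
With the tool pointing down it reaches from about 0.3 to 0.85 m from the base axis. Payload 4.2 kg.
Tool frame: the origin (TCP) lies on the centre line of the jaws, within the pads' length; the fingertips stand 17 mm ahead of it and the grasp point (between the pads) lies 2 mm behind it; z points along the fingers, y is the direction in which the jaws open and shut (so a half turn about z gives the same grasp; the last joint's range is limited). The gripper opens to 91 mm and grips with 3 to 60 N. Pads are 32 mm wide; open, the fingers measure 118 mm over their backs; the gripper's body (76 mm by 178 mm) begins 60 mm behind the grasp point.
Start: joints at [-1.195, 0.32, 1.565, -0, 1.257, -0.02], TCP at [0.222, -0.531, 0.191] pointing down, gripper open.
Joint ranges: [-3.11, 3.11], [-0.84, 2.01], [0.21, 2.61], [-1.34, 4.49], [0.05, 2.63], [-2.56, 2.56]. Speed limits (rad/s): [2.57, 2.57, 3.14, 3.14, 3.14, 3.14].

## Interface

Orientations are given as a unit quaternion [x, y, z, w].
In Python, from cell import env, grip, solver, viewer gives the robot as it stands. The module is installed in compiled form; this text tells all that it offers. Calls block until the motion is done:
- env.movep(position, orientation): joint-space move of the TCP to a pose.
- env.servo_line(position, attitude=None, v=0.15, threshold=None): straight line of the TCP; attitude=None keeps the orientation; v is the mean speed in m/s. With threshold (N) it stops when the force on the tool has changed by that much, and returns True; else False.
- env.move_joints(angles): joint-space move.
- grip(opening, grasp_force=None): finger opening in m; grasp_force is the grip in N (None keeps the last); returns when the fingers have stopped.
- env.dwell(seconds).
- solver.inverse_kinematics(position, orientation): joint angles nearest the present ones, or None.
- viewer.capture(name): name is "scene" or "top" or "wrist"; returns (picture, depth): 480x640x3 uint8, red, green, blue; 480x640 float32, m along the optical axis (not along the pixel's ray), 0 where there is no reading.
- viewer.get_calibration(name): a dict with "fx", "fy", "cx", "cy" (pixels), "position" and "rotation" of the camera in the world. Camera axes: x right, y down, z forward; pixel columns grow to the right and rows downward; lengths in m; the calibration is good to about 2 mm. A picture is of the moment at which its call begins: read the wrist's pose just before it. get_calibration takes no time and is no camera call; for the wrist camera it gives the pose at the moment of the call.
A pose or a line that the arm cannot do raises env.PlanningError and nothing moves.
- env.hand_in(): hands the job in, once; it reports no verdict.
Readings, each from a call of its own:
- env.current_t(): time.
- env.current_joint_pos(): joint angles.
- env.current_joint_velocities(): joint speeds.
- env.current_effort(): joint torques, N m.
- env.current_eef_pos(): TCP position.
- env.current_ee_rot(): TCP orientation.
- env.current_wrist_force(): force on the tool from outside, world axes, zero at the start.
- env.current_wrist_torque(): the same for the moment, N m.
- env.current_finger_gap(): finger opening in m.
Only numpy, scipy, OpenCV 4.12 (cv2) and the standard library are available. Lean on these libraries where they do the work, as an engineer would, in place of code of your own. Each camera call takes 0.05 s, during which the arm holds its last target. There are 200 camera calls.

## Working session

There is one attempt and no reset: what is moved stays moved. The work goes in short steps, each a Python script; the robot and the scene stay as the last script left them, time stands still between calls to the robot, and variables do not carry over. Pictures are saved under pics/ and viewed, about 12 in all and at most 16, crops included, and the job is handed in when it is done.

```bash
ls; mkdir -p pics; python3 - <<'E'
from cell import env, grip, solver, viewer
import numpy as np, cv2
for n in ("top","scene"):
    p,d=viewer.capture(n); c=viewer.get_calibration(n)
    cv2.imwrite(f"pics/{n}0.png",p[:,:,::-1]); np.savez(f"pics/{n}0.npz",p=p,d=d)
    print(n,c)
print(env.current_t(),env.current_ee_rot())
E
```

```text
pics
top {'fx': 477.9741863415556, 'fy': 477.9741863415556, 'cx': 317.90004194643126, 'cy': 244.33075379876448, 'position': array([0.33592663, 0.0135384 , 1.16031296]), 'rotation': array([ 0.71295974, -0.69773057,  0.05774675, -0.03906119])}
scene {'fx': 589.9773167982281, 'fy': 589.9773167982281, 'cx': 320.45976110209625, 'cy': 242.84709545049705, 'position': array([1.66878754, 0.41843201, 0.964957  ]), 'rotation': array([ 0.52327902,  0.7190787 , -0.37421335, -0.26281033])}
0.1 [ 9.80480970e-01  1.96612401e-01 -1.46204788e-04 -7.80352610e-04]
```

View pics/top0.png

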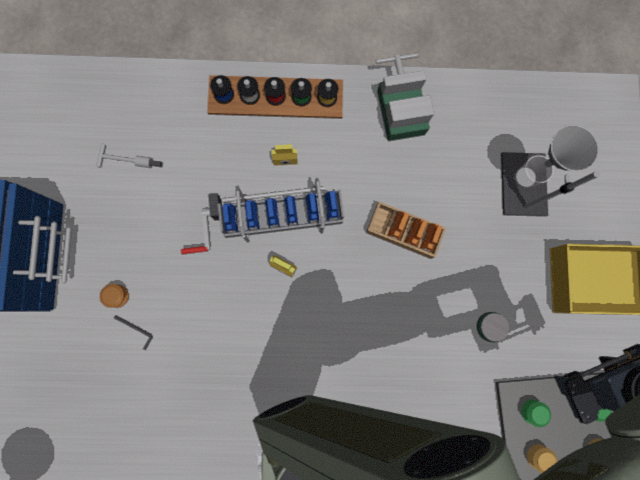

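View pics/scene0.png

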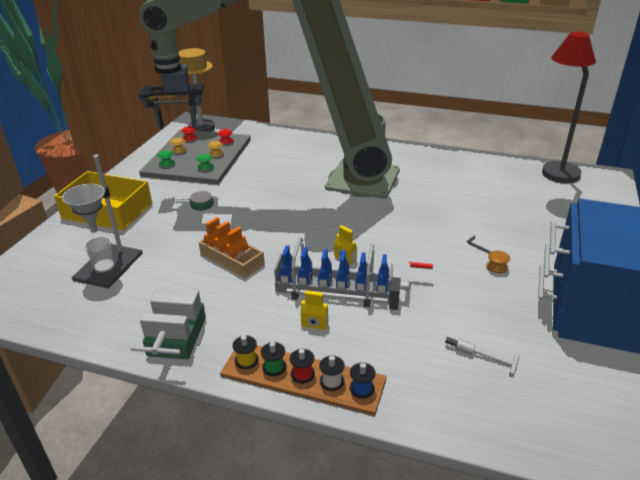

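Top view: the rack with six blue cassettes is at about (280,210), with the red lever bar at (194,250). The caddy at (405,228) holds three orange cassettes, at (398,222), (418,230) and (433,237), and its left pocket is empty. The cassette look-alikes at (284,155) and (282,265) are yellow, so I leave them alone. Next I measure.

```bash
cat > h.py <<'E'
from cell import env, grip, solver, viewer
import numpy as np, cv2
from scipy.spatial.transform import Rotation as R
def cloud(d,c):
    v,u=np.mgrid[:480,:640]
    P=np.stack([(u-c['cx'])/c['fx']*d,(v-c['cy'])/c['fy']*d,d],-1)
    return P@R.from_quat(c['rotation']).as_matrix().T+c['position']
def cap(n,save=None):
    c=viewer.get_calibration(n); p,d=viewer.capture(n)
    if save: cv2.imwrite(f"pics/{save}.png",p[:,:,::-1])
    return p,d,c
def masks(p):
    h=cv2.cvtColor(p,cv2.COLOR_RGB2HSV).astype(int); H,S,V=h[...,0],h[...,1],h[...,2]
    return dict(blue=(H>105)&(H<130)&(S>130)&(V>60),orange=(H>6)&(H<17)&(S>170)&(V>100),
      red=((H<4)|(H>176))&(S>170)&(V>100),yellow=(H>20)&(H<35)&(S>150)&(V>100))
def blobs(m,X,a=15):
    n,l,s,ce=cv2.connectedComponentsWithStats(m.astype(np.uint8),connectivity=4)
    out=[]
    for i in range(1,n):
        if s[i,4]<a: continue
        q=X[l==i]; (cx,cy),(w,hh),an=cv2.minAreaRect((q[:,:2]*1000).astype(np.float32))
        out.append((np.median(q,0).round(4),np.round([cx/1e3,cy/1e3,w,hh,an],3),s[i,4],ce[i].round()))
    return out
def quat(yaw): # tool down, jaw axis (tool y) at angle yaw in world xy
    y=np.array([np.cos(yaw),np.sin(yaw),0]); z=np.array([0,0,-1.]); x=np.cross(y,z)
    return R.from_matrix(np.stack([x,y,z],1)).as_quat()
E
python3 - <<'E'
from h import *
for n in ("top","scene"):
    f=np.load(f"pics/{n}0.npz"); c=viewer.get_calibration(n); X=cloud(f['d'],c); m=masks(f['p']); Z=X[...,2]
    reg=(X[...,0]>.2)&(X[...,0]<.8)&(abs(X[...,1])<.4)
    for k,lo,hi in (('blue',.09,.112),('orange',.09,.112),('red',.02,.08),('yellow',.085,.11)):
        print(n,k); [print(*b) for b in blobs(m[k]&reg&(Z>lo)&(Z<hi),X,8)]
    print('rings'); [print(*b) for b in blobs(reg&(Z>.111)&(Z<.16)&(X[...,0]>.35)&(X[...,1]>-.2)&~m['yellow'],X,5)]
    print('endwalls'); [print(*b) for b in blobs(reg&(Z>.056)&(Z<.074)&~m['blue']&~m['orange']&~m['yellow']&(X[...,1]<.3)&(X[...,1]>-.1),X,12)]
E
```

```text
top blue
[ 0.5816 -0.0431  0.1059] [ 0.583 -0.044 39.219 10.146  8.37 ] 90 [332. 201.]
[0.5752 0.0022 0.1058] [5.7700e-01 2.0000e-03 4.0835e+01 1.0064e+01 8.3900e+00] 90 [312. 203.]
[0.5666 0.0518 0.106 ] [ 0.568  0.052 40.307  9.776  8.541] 84 [290. 206.]
[0.5612 0.0964 0.1061] [ 0.562  0.097 40.509  9.827  8.785] 88 [270. 208.]
[0.5536 0.1447 0.1056] [ 0.556  0.145 40.944 10.259  7.296] 94 [248. 211.]
[0.5464 0.1949 0.1052] [ 0.547  0.196 40.313 10.661  8.86 ] 98 [226. 214.]
top orange
top red
[0.4699 0.2732 0.053 ] [ 0.471  0.273 10.295 55.257  9.232] 99 [194. 249.]
top yellow
[0.7026 0.0829 0.0903] [ 0.702  0.082  2.116 16.254  1.748] 13 [278. 150.]
[0.704  0.0606 0.0911] [ 0.705  0.063  2.523 18.432  3.927] 13 [287. 149.]
rings
[ 0.5771 -0.0135  0.1219] [ 5.8000e-01 -1.4000e-02  9.9907e+01  7.7710e+00  8.2320e+00] 155 [319. 201.]
[0.5514 0.1632 0.1225] [ 0.553  0.164 98.716  7.989  8.486] 152 [239. 211.]
endwalls
[0.7094 0.046  0.0661] [ 0.709  0.047 13.504  9.491  1.964] 22 [294. 151.]
[0.7054 0.0991 0.0657] [ 0.705  0.098 10.259  9.735 19.186] 20 [272. 152.]
[ 0.5836 -0.0643  
[... 1175 characters left out ...]
0.095 ] [ 0.442  0.068 46.757 13.236 62.604] 80 [345. 230.]
[0.7121 0.0719 0.0947] [7.1000e-01 7.2000e-02 3.9807e+01 1.7116e+01 8.8108e+01] 123 [313. 294.]
rings
[ 0.5939 -0.012   0.1217] [ 5.850e-01 -1.300e-02  9.216e+01  8.115e+00  8.677e+00] 92 [296. 248.]
[0.5689 0.1655 0.1223] [ 0.559  0.164 89.856  8.443  8.514] 87 [370. 255.]
endwalls
[ 0.5921 -0.0638  0.0654] [ 5.8800e-01 -6.5000e-02  7.0229e+01  6.2750e+00  8.6300e+00] 69 [278. 263.]
[0.574  0.2294 0.0607] [ 0.56   0.228 92.796 26.89   8.468] 182 [394. 281.]
[ 0.6357 -0.0055  0.0654] [ 6.3500e-01 -6.0000e-03  1.0405e+01  7.7440e+00  2.3880e+01] 19 [294. 277.]
[0.6081 0.172  0.0653] [ 0.608  0.172  9.315  7.253 11.721] 21 [367. 285.]
```

```bash
python3 - <<'E'
import cv2
a=cv2.imread('pics/top0.png')[130:285,170:455]
b=cv2.imread('pics/scene0.png')[200:340,190:450]
cv2.imwrite('pics/crop0.png',cv2.vconcat([cv2.resize(a,(540,294),interpolation=2),cv2.resize(b,(540,290),interpolation=2)]))
E
```

```text
(no output)
```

View pics/crop0.png

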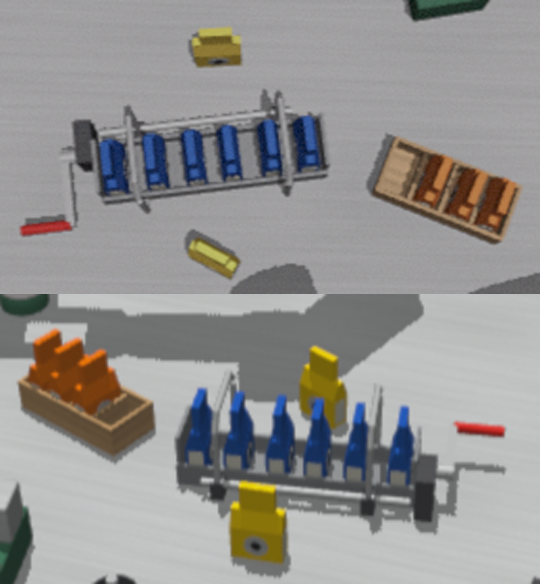

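Three orange cassettes confirmed: in the crop the caddy's fourth pocket is empty, and both yellow look-alikes stand outside the rack. Rack centre ≈ (0.5675, 0.075), yaw ≈ 8.5°. Next I lift the lever.

```bash
cat >> h.py <<'E'
YAW=0.148; C=np.array([.5675,.075]); ex=np.array([np.cos(YAW),np.sin(YAW)]); ey=np.array([-ex[1],ex[0]])
GR=np.array([.473,.275])
def rk(P): q=np.asarray(P)[:2]-C; return np.round([q@ex,q@ey],4)
def wr(x,y): return C+x*ex+y*ey
def lev(a,dz=-.002):
    h=GR+.085*ex; q=h-.085*np.cos(a)*ex; return np.r_[q,.045+.085*np.sin(a)+dz]
E
python3 - <<'E'
from h import *
q=quat(YAW)
p=env.current_eef_pos(); env.servo_line([p[0],p[1],.3],v=.2)
g=lev(0); env.movep([g[0],g[1],.25],q)
grip(.05,30); env.servo_line([g[0],g[1],.12],v=.2); 
print(env.servo_line(g,v=.08,threshold=8), env.current_eef_pos())
grip(0.0,25); print(env.current_finger_gap(),env.current_wrist_force())
for a in np.linspace(.12,1.13,9):
    env.servo_line(lev(a),v=.08)
print(env.current_eef_pos(),lev(1.1),env.current_wrist_force(),env.current_finger_gap())
env.dwell(.4)
grip(.05); p=env.current_eef_pos(); env.servo_line([p[0],p[1],.25],v=.15)
P,d,c=cap("scene","lift"); X=cloud(d,c)
[print(*b) for b in blobs(masks(P)['red']&(X[...,2]>.02)&(X[...,2]<.2)&(abs(X[...,1]-.25)<.1)&(X[...,0]>.3),X,8)]
print(env.current_t())
E
```

```text
False [0.47345727 0.27525314 0.04352504]
0.00023443797145522084 [ 0.02328582  0.20089121 -0.42745639]
[0.52117645 0.28220964 0.1197772 ] [0.5189366  0.28184869 0.11875263] [ 0.23894145 -0.12950039 -0.29938184] 0.0005661977554588286
[0.4753 0.2768 0.0505] [ 0.475  0.277 11.162 50.674  8.615] 78 [421. 265.]
12.175
```

The gripper closed to zero, so it missed the bar. I look before retrying.

```bash
python3 - <<'E'
from h import *
print(env.current_eef_pos(),env.current_finger_gap(),R.from_quat(env.current_ee_rot()).as_matrix().round(3))
P,d,c=cap("scene"); W,wd,wc=cap("wrist")
X=cloud(wd,wc); m=masks(W)['red']
[print(*b) for b in blobs(m&(X[...,2]>.02)&(X[...,2]<.2),X,30)]
a=cv2.resize(P[150:330,330:510],(480,480)); 
cv2.imwrite("pics/miss.png",np.hstack([a,cv2.resize(W,(320,480)) if 0 else cv2.resize(W[:, 80:560],(320,320)).__class__(  (480,320,3),W.dtype)])[:,:,::-1]) if 0 else cv2.imwrite("pics/miss.png",np.hstack([cv2.resize(a,(360,360)),cv2.resize(W,(440,360))])[:,:,::-1])
E
```

```text
[0.52062576 0.2818688  0.24870819] 0.0499683634090698 [[-0.147  0.989 -0.002]
 [ 0.989  0.147 -0.001]
 [-0.001 -0.002 -1.   ]]
[0.8694 0.1206 0.0294] [ 0.871  0.12   1.632  9.501 88.548] 45 [577. 373.]
```

View pics/miss.png

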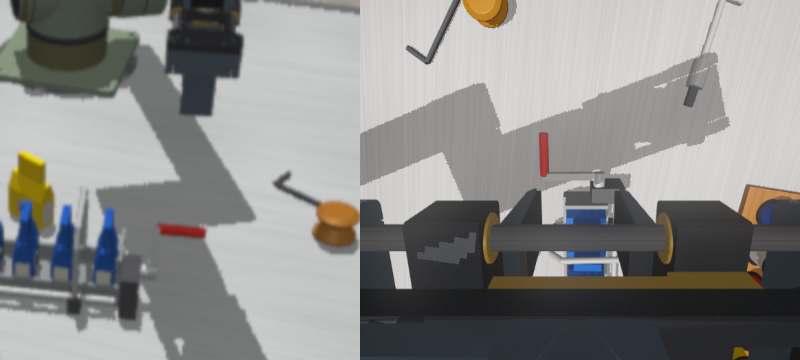

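```bash
python3 - <<'E'
from h import *
p=env.current_eef_pos()
W,wd,wc=cap("wrist"); X=cloud(wd,wc)
print(p,wc); m=masks(W)['red']; [print(*b) for b in blobs(m,X,30)]
print(W[205,436*640//440-264 if 0 else 268], X[200,265:272:3])
P,d,c=cap("scene")
def proj(q,c):
    k=R.from_quat(c['rotation']).as_matrix().T@(np.array(q)-c['position']); return (k[:2]/k[2]*c['fx']+[c['cx'],c['cy']]).round(),k[2].round(3)
print('tcp in scene',proj(p,c),'grip',proj([.473,.275,.045],c)); print('in wrist: tip',proj(p-[0,0,.017],wc),'grip',proj([.473,.275,.045],wc))
# gripper pixels near predicted tcp
X2=cloud(d,c); (u,v),_=proj(p,c); u,v=int(u),int(v)
print(X2[v-10:v+30:8,u].round(3), P[v,u])
print(env.current_joint_pos().round(3))
E
```

```text
[0.52076391 0.28193708 0.24881157] {'fx': 379.5943316480676, 'fy': 379.5943316480676, 'cx': 316.5989053482883, 'cy': 234.7091154486287, 'position': array([0.511932  , 0.35026189, 0.44329071]), 'rotation': array([0.98975363, 0.0732243 , 0.00775893, 0.12233463])}
[0.8695 0.1208 0.0295] [ 0.871  0.121  1.702  8.772 80.435] 46 [577. 373.]
[169  63  59] [[0.46707509 0.28224149 0.05391586]
 [0.47016853 0.2827367  0.05413622]
 [0.47318124 0.28309768 0.05358077]]
tcp in scene (array([427., 208.]), np.float64(1.336)) grip (array([420., 266.]), np.float64(1.493))
in wrist: tip (array([315., 261.]), np.float64(0.222)) grip (array([271., 206.]), np.float64(0.403))
[[ 0.556  0.284  0.296]
 [ 0.555  0.286  0.275]
 [ 0.152  0.24  -0.003]
 [ 0.201  0.249  0.001]
 [ 0.234  0.255 -0.005]] [121 123 124]
[ 0.477  0.32   1.419 -0.     1.404  0.329]
```

```bash
python3 - <<'E'
from h import *
p=env.current_eef_pos(); print(p)
grip(.08)
for n in ("wrist","scene"):
    W,d,c=cap(n); X=cloud(d,c)
    q=X-p; rx=q[...,:2]@ex; ry=q[...,:2]@ey
    for s in (1,-1):
        m=(d>0)&(abs(rx*s-.05)<.018)&(abs(ry)<.03)&(X[...,2]>.15)&(X[...,2]<.36)
        if m.sum()>10: print(n,s,m.sum(),'z min/5%',X[m][:,2].min().round(3),np.percentile(X[m][:,2],5).round(3),'ry',np.percentile(ry[m],[2,98]).round(3),'rx',np.percentile(rx[m],[2,98]).round(3), np.argwhere(m).mean(0).round())
E
```

```text
[0.52095963 0.28204639 0.24916476]
wrist 1 4807 z min/5% 0.273 0.281 ry [-0.017  0.019] rx [0.041 0.051] [321. 441.]
wrist -1 5754 z min/5% 0.273 0.282 ry [-0.013  0.019] rx [-0.049 -0.039] [328. 189.]
scene 1 390 z min/5% 0.271 0.278 ry [-0.017  0.017] rx [0.047 0.058] [198. 429.]
scene -1 42 z min/5% 0.273 0.281 ry [-0.017  0.018] rx [-0.046 -0.036] [164. 431.]
```

Both cameras put the fingertips about 40 mm short of what the tool data says: the tips are at TCP z + 0.023 instead of TCP z − 0.017. That explains the miss, because the jaws closed above the bar. I apply a −40 mm tool correction and retry.

```bash
cat >> h.py <<'E'
T=np.array([0,0,-.040])  # measured: real grasp point is 40 mm behind the stated one
def line(p,**k): return env.servo_line(np.asarray(p,float)+T,**k)
def tcp(): return env.current_eef_pos()-T
E
python3 - <<'E'
from h import *
grip(.05,30); g=lev(0)
line([g[0],g[1],.25],v=.2); line([g[0],g[1],.1],v=.2)
print(line(g,v=.06,threshold=6), tcp())
grip(0.0,25); print(env.current_finger_gap(),env.current_wrist_force().round(2))
if env.current_finger_gap()>.01:
    for a in np.linspace(.12,1.13,9): line(lev(a),v=.1)
    print(tcp(),lev(1.1),env.current_wrist_force().round(2),env.current_finger_gap())
    env.dwell(.3); grip(.05); p=tcp(); line([p[0],p[1],.28],v=.2)
    P,d,c=cap("scene","lift2"); X=cloud(d,c)
    [print(*b) for b in blobs(masks(P)['red']&(X[...,2]>.02)&(X[...,2]<.2)&(abs(X[...,1]-.25)<.1)&(X[...,0]>.3),X,8)]
print(env.current_t())
E
```

```text
False [0.47333103 0.27518018 0.04333079]
0.013400621444450908 [-8.51  1.47  1.26]
[0.51450305 0.28118246 0.12101989] [0.5189366  0.28184869 0.11875263] [-16.84  -1.87  17.08] 0.013313378565625488
[0.5208 0.2824 0.1235] [ 0.52   0.282 12.491 57.572  6.121] 98 [422. 252.]
21.1917
```

```bash
cat >> h.py <<'E'
def orange(n="top",save=None,lo=.088,hi=.113):
    p,d,c=cap(n,save); X=cloud(d,c); h=cv2.cvtColor(p,cv2.COLOR_RGB2HSV).astype(int)
    m=((h[...,0]>4)&(h[...,0]<19)&(h[...,1]>130)&(X[...,2]>lo)&(X[...,2]<hi)&(X[...,0]>.3)&(X[...,0]<.75)&(X[...,1]>-.5)&(X[...,1]<.3))
    return blobs(m,X,12)
def blue(n="top"):
    p,d,c=cap(n); X=cloud(d,c); 
    o=[(rk(b[1][:2]),b[1][2:],b[2],b[0][2]) for b in blobs(masks(p)['blue']&(X[...,2]>.09)&(X[...,2]<.115)&(X[...,0]>.45),X,12)]
    return sorted(o,key=lambda t:t[0][1])
E
python3 - <<'E'
from h import *
for n in ("top","scene"):
    print(n); [print(*b) for b in orange(n,"open_"+n)]
    [print(*b) for b in blue(n)]
E
```

```text
top
[ 0.5391 -0.2038  0.1027] [ 0.54  -0.204 10.172 40.713 67.718] 95 [402. 221.]
[ 0.5224 -0.2446  0.1024] [ 0.523 -0.245 10.698 39.447 66.991] 99 [420. 229.]
[ 0.512  -0.2791  0.1017] [ 0.512 -0.28  10.985 39.583 69.659] 105 [436. 234.]
[-0.0022 -0.12  ] [40.285 10.278  7.673] 91 0.1059
[-0.0014 -0.0736] [40.655  9.982  8.198] 91 0.1057
[-0.0019 -0.023 ] [39.786  9.733  8.523] 82 0.1059
[-0.0012  0.0224] [40.668  9.911  8.768] 87 0.1053
[-0.002   0.0711] [39.905 10.292  6.979] 95 0.1054
[-0.0014  0.1226] [41.574 10.017  6.932] 99 0.1057
scene
[ 0.5184 -0.2788  0.0978] [ 0.518 -0.28  14.344 44.818 74.329] 83 [212. 222.]
[ 0.5296 -0.2448  0.0982] [ 0.526 -0.247 17.13  39.565 70.062] 91 [222. 227.]
[ 0.5456 -0.2036  0.098 ] [ 0.543 -0.203 15.012 43.049 71.245] 91 [234. 233.]
[ 0.0017 -0.1206] [43.059 10.562  7.758] 69 0.1041
[ 0.0016 -0.074 ] [41.549 10.651 12.959] 61 0.1037
[ 0.0032 -0.0227] [39.551  9.651 15.169] 59 0.1036
[0.0018 0.022 ] [43.53  10.22   9.165] 60 0.1043
[0.0019 0.0705] [40.539  9.265  7.889] 54 0.1046
[0.0017 0.1231] [43.406  9.247  7.827] 59 0.1046
[-0.021   0.5339] [32.844  1.001  1.339] 15 0.1054
[0.0868 0.5785] [188.287  83.788  59.11 ] 779 0.1027
```

View pics/open_top.png

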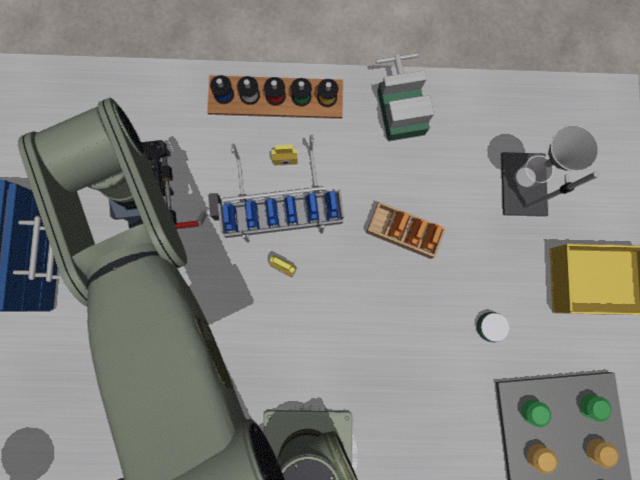

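Lever fully up and rings open (ring tips seen at (238,150) and (312,140)). Now I pick and insert the first cassette, with a fresh caddy look before each pick.

```bash
cat >> h.py <<'E'
def pick(b):
    (x,y,w,h,a)=b[1]; an=np.radians(a if w>h else a+90); an=(an+np.pi/2)%np.pi-np.pi/2
    z0=b[0][2]-.098; o=np.array([x+.002,y])
    grip(.062,40)
    env.movep(np.r_[o,.26]+T,quat(an)); line(np.r_[o,.13],v=.2)
    hit=line(np.r_[o,z0+.087],v=.08,threshold=8); grip(0.,40)
    print('pick',o,round(z0,3),an.round(2),hit,env.current_finger_gap())
    line(np.r_[o,.25],v=.15); print('lifted gap',env.current_finger_gap(),'Fz',env.current_wrist_force().round(2))
    return env.current_finger_gap()>.03
def place(yr,xr=0.,th=30):
    q=wr(xr,yr); env.movep(np.r_[q,.25]+T,quat(YAW)); print('carry gap',env.current_finger_gap())
    line(np.r_[q,.205],v=.15)
    hit=line(np.r_[q,.008+.0865],v=.04,threshold=th); print('down',hit,tcp().round(4),rk(tcp()),env.current_wrist_force().round(1),env.current_finger_gap())
E
python3 - <<'E'
from h import *
p=tcp(); line([p[0],p[1],.3],v=.2)
b=[[ 0.5391,-0.2038,0.1027],[0.5405,-0.204,10.172,40.713,67.718]]
if pick(b):
    place(.097); cap("scene","ins1"); cap("wrist","ins1w")
print(env.current_t())
E
python3 -c "
import cv2,numpy as np
a=cv2.imread('pics/ins1.png')[150:330,240:440];b=cv2.imread('pics/ins1w.png')
cv2.imwrite('pics/ins1c.png',np.hstack([cv2.resize(a,(440,396)),cv2.resize(b,(360,396))]))"
```

```text
pick [ 0.5425 -0.204 ] 0.005 -0.39 False 0.03955390104773511
lifted gap 0.03950596921709373 Fz [-0.05  0.18 -1.9 ]
carry gap 0.03939209707777109
down False [0.5531 0.171  0.095 ] [-0.0001  0.097 ] [-1.9  0.4  5. ] 0.03972416938556579
31.7833
```

View pics/ins1c.png

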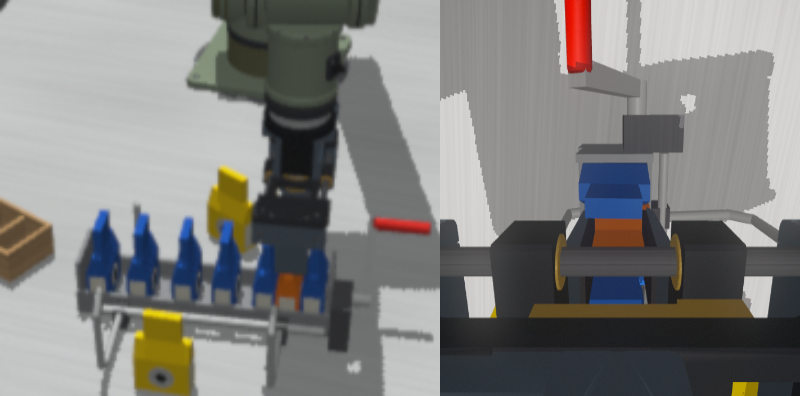

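The first orange cassette stands between the last two blue ones, at crop pixel (290,292), and it is home. I release, check, and do the next two with a fresh look before each.

```bash
cat >> h.py <<'E'
def release():
    grip(.054); p=tcp(); line([p[0],p[1],.26],v=.15)
def state(n="top"):
    o=orange(n); print('blue',[list(t[0])+[round(float(t[3]),3)] for t in blue(n)])
    for b in o: print('orange',b[1],b[0][2],rk(b[1][:2]))
    return o
E
python3 - <<'E'
from h import *
release(); env.movep(np.r_[.40,-.02,.30]+T,quat(YAW)); o=state()
o=[b for b in o if b[1][1]<-.1]; print(len(o),env.current_t())
E
```

```text
blue [[np.float64(-0.0022), np.float64(-0.12), 0.106], [np.float64(-0.0014), np.float64(-0.0736), 0.106], [np.float64(0.0012), np.float64(-0.0224), 0.105], [np.float64(-0.0022), np.float64(0.0226), 0.106], [np.float64(-0.0013), np.float64(0.069), 0.106], [np.float64(-0.0014), np.float64(0.1226), 0.105]]
orange [ 0.554  0.169 40.422 10.146  8.498] 0.1054 [0.0005 0.095 ]
orange [ 0.523 -0.245 10.576 40.219 67.637] 0.1019 [-0.0912 -0.3099]
orange [ 0.512 -0.28  10.911 40.477 69.719] 0.102 [-0.1072 -0.3429]
2 34.55
```

```bash
python3 - <<'E'
from h import *
b=[b for b in orange() if b[1][1]<-.1]; print([x[1] for x in b]); b=max(b,key=lambda t:t[1][1])
if pick(b):
    place(-.048); cap("scene","ins2")
    release(); env.movep(np.r_[.40,-.02,.30]+T,quat(YAW)); state()
print(env.current_t())
E
```

```text
[array([ 0.522, -0.245, 10.609, 39.906, 67.52 ]), array([ 0.513, -0.281, 11.123, 40.832, 68.743])]
pick [ 0.524 -0.245] 0.005 -0.39 False 0.03962725876224211
lifted gap 0.039346226179884244 Fz [ 0.25 -0.57 -2.36]
carry gap 0.03928304090836662
down False [0.5746 0.0275 0.0951] [ 0.    -0.048] [-2.9  1.7  5.2] 0.03951424621632479
blue [[np.float64(-0.0022), np.float64(-0.12), 0.105], [np.float64(-0.0017), np.float64(-0.0756), 0.106], [np.float64(0.0002), np.float64(-0.0223), 0.106], [np.float64(-0.0022), np.float64(0.0226), 0.106], [np.float64(-0.0013), np.float64(0.069), 0.105], [np.float64(-0.0024), np.float64(0.1227), 0.105]]
orange [5.750e-01 2.600e-02 4.059e+01 9.987e+00 8.541e+00] 0.1056 [ 0.0002 -0.0496]
orange [ 0.554  0.169 39.643 10.31   8.384] 0.1054 [0.0005 0.095 ]
orange [ 0.513 -0.28  10.929 40.27  69.045] 0.1022 [-0.1063 -0.3431]
46.1167
```

```bash
python3 - <<'E'
from h import *
b=[b for b in orange() if b[1][1]<-.1]; print([x[1] for x in b])
if len(b)==1 and pick(b[0]):
    place(.0437); cap("scene","ins3")
    release(); env.movep(np.r_[.40,-.02,.30]+T,quat(YAW)); state(); state("scene"); cap("top","ins3t")
print(env.current_t())
E
python3 -c "
import cv2,numpy as np
a=cv2.imread('pics/ins3.png')[150:330,200:440];b=cv2.imread('pics/ins3t.png')[130:280,170:450]
cv2.imwrite('pics/ins3c.png',np.vstack([cv2.resize(a,(400,300)),cv2.resize(b,(400,214))]))"
```

```text
[array([ 0.512, -0.281, 11.437, 40.221, 70.655])]
pick [ 0.514 -0.281] 0.004 -0.34 False 0.0396822273410401
lifted gap 0.03926935372756057 Fz [ 0.35 -0.19 -1.87]
carry gap 0.0394318289114597
down False [0.561  0.1182 0.0948] [-0.      0.0437] [-1.2 -0.2  2.4] 0.039800094400589764
blue [[np.float64(-0.0022), np.float64(-0.12), 0.106], [np.float64(-0.0017), np.float64(-0.0756), 0.105], [np.float64(0.0012), np.float64(-0.0224), 0.106], [np.float64(-0.0021), np.float64(0.0165), 0.106], [np.float64(-0.0013), np.float64(0.069), 0.105], [np.float64(-0.0024), np.float64(0.1227), 0.105]]
orange [5.760e-01 2.600e-02 4.048e+01 9.949e+00 8.230e+00] 0.106 [ 0.0012 -0.0497]
orange [ 0.562  0.117 41.393  9.957  7.316] 0.1056 [0.0008 0.0424]
orange [ 0.554  0.169 39.655 10.264  8.641] 0.1052 [0.0005 0.095 ]
blue [[np.float64(0.0029), np.float64(-0.1197), 0.103], [np.float64(0.0013), np.float64(-0.076), 0.104], [np.float64(0.0053), np.float64(-0.022), 0.103], [np.float64(0.003), np.float64(0.0167), 0.104], [np.float64(0.0006), np.float64(0.0687), 0.104], [np.float64(0.0005), np.float64(0.1223), 0.105], [np.float64(-0.024), np.float64(0.5344), 0.108], [np.float64(0.0855), np.float64(0.5767), 0.102]]
orange [5.8000e-01 2.7000e-02 3.8950e+01 1.0194e+01 9.7230e+00] 0.1035 [ 0.0053 -0.0493]
orange [ 0.565  0.118 44.735 10.167  7.679] 0.1037 [0.0039 0.0429]
orange [ 0.556  0.169 46.977  9.95   7.051] 0.1045 [0.0025 0.0947]
58.45
```

View pics/ins3c.png

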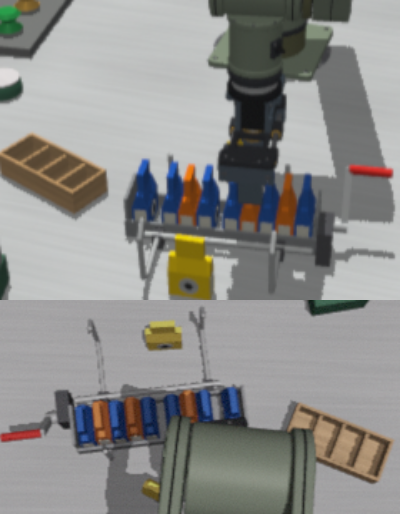

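The caddy is empty and all nine cassettes read tab tops at about 0.105–0.106 m, so they are home. I close the lever.

```bash
python3 - <<'E'
from h import *
g=lev(1.09); env.movep(np.r_[.42,.22,.30]+T,quat(YAW)); line([g[0],g[1],.28],v=.2); grip(.05,25)
line([g[0],g[1],.17],v=.2); print(line(g,v=.06,threshold=6)); grip(0.,25); print(env.current_finger_gap())
if env.current_finger_gap()>.01:
    for a in np.linspace(.98,-.03,10): line(lev(a),v=.1)
    print(tcp(),env.current_wrist_force().round(1),env.current_finger_gap()); env.dwell(.2)
    grip(.05); p=tcp(); line([p[0],p[1],.28],v=.15)
    env.movep(np.r_[.32,.33,.33]+T,quat(YAW)); env.dwell(.3)
    state(); P,d,c=cap("scene","closed"); cap("top","closed_t"); X=cloud(d,c)
    [print('red',*b) for b in blobs(masks(P)['red']&(X[...,2]>.02)&(X[...,2]<.2)&(abs(X[...,1]-.25)<.1)&(X[...,0]>.3),X,8)]
print(env.current_t())
E
python3 -c "
import cv2,numpy as np
a=cv2.imread('pics/closed.png')[150:330,200:440];b=cv2.imread('pics/closed_t.png')[130:280,170:450]
cv2.imwrite('pics/closedc.png',np.vstack([cv2.resize(a,(400,300)),cv2.resize(b,(400,214))]))"
```

```text
False
0.013262608953247735
[0.46853578 0.27419946 0.03882068] [-9.2  1.9  0.3] 0.013449115372362413
blue [[np.float64(-0.0022), np.float64(-0.12), 0.106], [np.float64(-0.0017), np.float64(-0.0756), 0.106], [np.float64(-0.0019), np.float64(-0.023), 0.106], [np.float64(-0.0021), np.float64(0.0165), 0.106], [np.float64(-0.0013), np.float64(0.069), 0.105], [np.float64(-0.0024), np.float64(0.1227), 0.106]]
orange [5.7500e-01 2.6000e-02 4.0448e+01 9.9600e+00 8.4920e+00] 0.1058 [ 0.0002 -0.0496]
orange [ 0.562  0.117 40.462  9.916  7.184] 0.1054 [0.0008 0.0424]
orange [ 0.554  0.172 38.463  4.001  7.278] 0.1058 [0.001  0.0979]
red [0.4743 0.2785 0.0523] [ 0.473  0.277 16.595 55.153  4.017] 84 [421. 264.]
69.175
```

View pics/closedc.png

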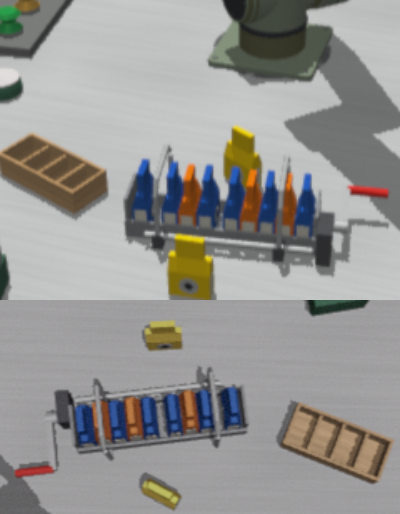

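The rings are closed over the row. The bar reads about 1–2 mm higher than at the start, so I press it once from above to be sure it is on its stop, then recheck.

```bash
python3 - <<'E'
from h import *
g=lev(0); grip(0.,10); env.movep(np.r_[g[:2],.25]+T,quat(YAW)); line([g[0],g[1],.10],v=.2)
f0=env.current_wrist_force(); print(line([g[0],g[1],.062],v=.03,threshold=10),tcp().round(4),(env.current_wrist_force()-f0).round(1))
p=tcp(); line([p[0],p[1],.25],v=.15); env.movep(np.r_[.32,.33,.33]+T,quat(YAW)); env.dwell(.5)
P,d,c=cap("scene"); X=cloud(d,c)
[print('red',*b) for b in blobs(masks(P)['red']&(X[...,2]>.02)&(X[...,2]<.2)&(abs(X[...,1]-.25)<.1)&(X[...,0]>.3),X,8)]
state(); env.hand_in(); print(env.current_t())
E
```

```text
True [0.4725 0.2748 0.0693] [-1.7 -0.5  6.5]
red [0.4741 0.28   0.0482] [ 0.475  0.279 12.526 53.127 11.512] 80 [422. 266.]
blue [[np.float64(-0.0022), np.float64(-0.12), 0.105], [np.float64(-0.0017), np.float64(-0.0756), 0.106], [np.float64(-0.0019), np.float64(-0.023), 0.106], [np.float64(-0.0021), np.float64(0.0165), 0.106], [np.float64(-0.0013), np.float64(0.069), 0.105], [np.float64(-0.0024), np.float64(0.1227), 0.105]]
orange [5.7600e-01 2.6000e-02 4.0061e+01 1.0021e+01 8.2260e+00] 0.1059 [ 0.0012 -0.0497]
orange [ 0.562  0.117 40.496  9.928  7.867] 0.1059 [0.0008 0.0424]
orange [ 0.554  0.172 39.696  4.535  8.553] 0.1058 [0.001  0.0979]
the job is handed in; nothing more can be done
the job is handed in; nothing more can be done
```

I lifted the lever to its stop, put all three orange cassettes into the row, closed the rings with the lever, and handed the job in at a little over 70 s. `hand_in` gives no verdict, so success rests on my own checks below.

- **First lever attempt:** it missed. Both cameras showed the fingertips about 40 mm short of what the tool data states, so the jaws closed above the bar. I corrected for this offset for the rest of the job, and the second attempt worked.
- **Cassettes:** before hand-in all nine had tab tops at 0.105–0.106 m, which matches standing on the floor (8 + 98 mm). They were within about 2.5 mm of the rack's centre line in x and within ±0.123 m in y. I judged them upright from the tab heights and pictures; I did not measure tilt separately.
- **Lever:** after closing, the bar read 1–2 mm higher than at the start, so I pressed it from above. It took about 10 N to stop the finger with the tip at about 52 mm, the bar's expected top when down. The last picture put the bar at or slightly below its starting height.
- **Disagreement:** the two cameras differed by 2–5 mm in x, mostly near 4 mm, which is within tolerance either way. One orange tab showed only a partial outline in the last check, hidden under a ring. Before the rings closed it read home.
- **Other items:** I saw no sign that the other things on the counter moved, but I did not measure them again. I found the caddy in the same place before each pick.

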